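# Shut and lock the filter hatch of a spray turbine

## Task

Swing the open filter hatch of the blue spray turbine shut, then press the bit of the big red-handled screwdriver into the slot of the hatch's quarter-turn screw and, keeping it firmly pushed down, turn it clockwise a quarter turn to the stop, so that the slot points to the green mark and the head is level with its black collar. Stand the screwdriver back upright in a hole of the rack. Do not disturb the yellow screwdriver, the paint tin or the tape.

Things in the scene. Friction and masses are not known exactly. Their poses are not given: they have to be found in the camera images.
- unit: blue spray turbine, 260 (x) x 200 (y) x 120 mm high, fixed to the bench; origin at the centre of its underside, +z up, its front with the louvres and the red switch faces its own -x. A black carry handle (up to 158 mm high, 95 mm behind the origin) stands on its rear top. The hatch covers the front part of its top.
- hatch (a joint): angle of the white hatch in rad: 0 shut, grows as the free (front) edge rises; starts at 0.5 to 0.95; stiff hinge, stays where it is left, 1 to 3 N at the free edge moves it; held shut by the screw once that is locked. The hatch is a plate 135 mm from hinge to free edge, 186 mm wide, 8 mm thick; shut, its upper face is level, 129 mm above the bench.
- hatch_hinge (a point): middle of the hinged edge, in the plane of the hatch's upper (outer) face, 8 mm straight above (along its z) the hinge axis, which lies at the lower face. Frame of the hatch: -x runs along the upper face from hinge to free edge, y along the hinge line, z is the normal of the upper face.
- hatch_edge (a point): middle of the free edge of the hatch, upper face; same axes as hatch_hinge. When shut it lies to the front (unit's -x) of the hinge.
- screw (a joint): turn of the quarter-turn screw in rad, clockwise seen from above: 0 open, 1.571 locked against its stop; stiff (0.1 N m), stays where it is left. Turning draws the head down evenly, 5 mm over the quarter turn. The head is also sprung: under the bit it gives up to 4 mm downwards (6 N to start, 14 N at the bottom) and comes back up when released.
- slot (a point): centre of the slot's mouth, on top of the steel screw head (34 mm dia.). z points out of the head; the slot runs along y: 18 mm long, 4.4 mm wide, 4.5 mm deep, ends closed. The point turns and moves with the head. The bit has about 0.15 rad of play in the slot. Open: slot along the hatch's y, between two red marks. Locked: slot along the hatch's x, in line with the green mark.
- driver_grip (a point): big red-handled screwdriver, 150 mm long, about 170 g, standing bit down in the rack; the point is the handle's centre, 110 mm above the bit's tip, 40 mm below the handle's end. z: from bit to handle end. The handle, 72 mm long, has flats: 28 mm across along x, 36 mm along y; a black stripe on its end runs along y. Below it a 36 mm flange, underside 70 mm above the tip, rests on the rack.
- driver_tip (a point): middle of the end of the screwdriver's blade; same axes as driver_grip. The blade is 2.2 mm thick along x and 15 mm wide along y, the shaft above it 9 mm dia.
- rack: plywood screwdriver rack, 75 (x) x 220 (y) x 85 mm high, fixed; origin at the centre of its underside, +z up; top board with three holes in a row along its y, of 24 mm dia., 65 mm apart
- rack_hole0 (a point): centre of the hole at the rack's -y end, at the top face (85 mm above the bench)
- rack_hole1 (a point): centre of the middle hole, at the top face; empty at the start
- rack_hole2 (a point): centre of the hole at the rack's +y end, at the top face. The two screwdrivers stand in holes 0 and 2, either way round.
- spare_center (a point): the small yellow-handled screwdriver (20 x 22 mm handle, 132 mm long), a bystander standing in the rack; the point is on its axis 80 mm above its tip
- tin_yellow_center (a point): paint tin with yellow lid, 90 mm dia., 105 mm high, bystander; its centre
- tape_center (a point): roll of blue masking tape lying flat, 100 mm dia., 25 mm high, bystander; its centre
- collar (a point): centre of the black collar around the screw, at its upper rim: 44 mm outside dia., 5 mm high, on the hatch's centre line 105 mm from the hinge; hatch axes. The screw's head stands 5 mm above it when open and level with it when locked.
Things that resemble listed ones, but are neither listed nor needed, are in the scene too. What is shaped like the part that bears driver_grip but purple is not meant.

How it is judged:
On the way, in this order (a step that is already met when the one before it is completed fails the run):
1. the hatch is swung shut (within 0.03 rad), the screw not yet turned (value of joint hatch below 0.03 rad and value of joint screw below 0.3 rad), for 0.2 s.
2. the red screwdriver's bit is in the slot (at least 2 mm deep) and pushes with over 3 N, the screw not yet half turned (z of driver_tip in the frame of slot below -0.002 m and distance between driver_tip and slot below 0.0065 m and contact force between driver and unit above 3 N and value of joint screw below 0.7 rad), for 0.1 s.
3. the screw is turned to within 0.2 rad of its stop with the bit still in the slot and pushing with over 2 N (value of joint screw above 1.37 rad and z of driver_tip in the frame of slot below -0.002 m and distance between driver_tip and slot below 0.0065 m and contact force between driver and unit above 2 N and value of joint hatch below 0.03 rad), for 0.1 s.
At the end, for the whole second after the job is handed in: hatch shut (within 0.03 rad); screw within 0.2 rad of its locked stop; red screwdriver released, at rest, upright (within 0.12 rad) in any rack hole with its flange on the board (within 5 to 7 mm); yellow screwdriver, tin and tape within 30 mm of their start (value of joint hatch below 0.03 rad and value of joint screw above 1.37 rad and (horizontal distance between driver_tip and rack_hole0 below 0.012 m or horizontal distance between driver_tip and rack_hole1 below 0.012 m or horizontal distance between driver_tip and rack_hole2 below 0.012 m) and z of driver_tip in the frame of rack between 0.008 and 0.02 m and angle between driver_grip's own z axis and vertical below 0.12 rad and linear speed of driver below 0.02 m/s and distance of each of tin_yellow_center, tape_center, spare_center from where it was at the start of the episode below 0.03 m); the robot touches nothing.
It fails at once if the screw is turned while the hatch is open (value of joint screw above 0.5 rad and value of joint hatch above 0.15 rad).
It fails at once if the paint tin or the tape is pushed more than 50 mm away or the yellow screwdriver is knocked out of its hole (distance of any of tin_yellow_center, tape_center, spare_center from where it was at the start of the episode above 0.05 m).
It also fails if it takes over 72 s, if anything falls off the work surface, if the arm or the gripper's body presses on something with over 40 N, if the wrist force passes 120 N, or if a joint passes its speed limit or range.

## Robot

A 7-joint arm with a two-finger parallel gripper is mounted at the origin on the work surface. World frame = base frame: x ahead of the robot, y to its left, z up, the work surface at z = 0. Lengths are in m, angles in rad, forces in N, time in s.
With the tool pointing down it reaches from about 0.425 to 0.875 m from the base axis. Payload 8.4 kg.
Tool frame: the origin (TCP) lies midway between the tips of the shut fingers; the grasp point (between the pads) lies 19 mm behind it (robot.tcp_to_grasp is the distance from the TCP to the grasp point, in m); z points along the fingers, y is the line along which they close (so a half turn about z gives the same grasp; the last joint's range is limited). The gripper opens to 85 mm and grips with 20 to 120 N. Pads are 22 mm wide; open, the fingers measure 114 mm over their backs; the gripper's body (76 mm by 85 mm) begins 54 mm behind the grasp point. The pads swing forward as they close: fully open they stand 13 mm farther back than shut.
Start: joints at [-1.249, 0.333, 0.04, 1.465, -0.013, 1.343, -0.059], TCP at [0.266, 0.593, 0.231] pointing down, gripper open.
Joint ranges: [-2.58, 2.58], [-0.38, 2.09], [-1.3, 1.39], [0.25, 2.4], [-1.5, 4.64], [0.08, 2.09], [-2.65, 2.65]. Speed limits (rad/s): [2.22, 2.22, 2.79, 2.79, 3.14, 3.14, 3.14].

## Interface

Orientations are given as a unit quaternion [x, y, z, w].
In Python, from cell import robot, eyes gives the robot as it stands.
- The arm moves only by the tool send_rows, never from a script. Its argument "commands" is a list that holds one entry, the list of rows, each a list of 7 numbers: the closure, from 0 (fully open) to 1 (shut), then the shift along the tool's x, y, z in mm, then the turn, a rotation vector about the tool's x, y, z in degrees. In form: [[[hand, x, y, z, wx, wy, wz], ...]]. A call has 1 to 12 rows; each row shifts and turns the commanded pose from where the row before left it, along the tool's axes as they then stand; what a row does not reach is not made up. A row lasts 1/8 s, in which the tool goes at most 62.5 mm and 10.7 degrees, less where a joint would pass 70% of its speed; a pose out of reach is approached as far as the arm can. A call with a gripper value outside its range is refused whole. The fingers move at their own pace and stop on an object; "force" is the grip in N (left out, the last holds). Time passes only in rows, so rows that do not move let the fingers close. It gives the time, the measured TCP pose, the force, the opening and the grip force at its end, in the units of the state.
- robot.read_state(): the state, without advancing time (a new reading comes with each control period).
- eyes.camera(name): name is "side" or "top"; returns the picture (420x560x3 uint8, blue, green, red); there is no depth.
- eyes.camera_params(name): a dict with "vertical_fov" (degrees; the focal length in pixels is half the picture's height over the tangent of half this angle, whatever the lens; pixels are square), "cx", "cy" (the principal point, pixels), "distortion" ([k1, k2, p1, p2, k3] as OpenCV has them; the pictures are not rectified), "eye" and "attitude" of the camera in the world. Camera axes: x right, y down, z forward; pixel columns grow to the right and rows downward; lengths in m; the calibration is good to about 2 mm. A picture is of the moment at which its call begins. camera_params takes no time and is no camera call.
- robot.hand_in(): hands the job in; it is judged then, once.
The state is a dict: "time": time; "q": joint angles; "dq": joint speeds; "effort": joint torques, N m; "ee_pos": TCP position; "tcp_rot": TCP orientation; "contact_force": force on the tool from outside, world axes, zero at the start; "moment": the same for the moment, N m; "grip_width": finger opening in m; "finger_force": force on a finger pad.
Only numpy, scipy, OpenCV 4.12 (cv2) and the standard library are available. Lean on these libraries where they do the work, as an engineer would, in place of code of your own. Each camera call takes 0.05 s, during which the arm holds its last target. There are 200 camera calls.

## Working session

There is one attempt and no reset: what is moved stays moved. The work goes in short steps, Python scripts to look and compute and a tool call to move; the robot and the scene stay as the last step left them, time stands still between calls to the robot, and variables do not carry over. Pictures are saved under pics/ and viewed, at most 10 in all, crops included, and the job is handed in when it is done.

Besides the shell and the picture viewer there is one more tool, called after "Emit:" by a JSON object that holds its "api" and its "payload". send_rows: Moves the arm, as the interface text tells. Its arguments: {"type":"object","properties":{"commands":{"type":"array","items":{"type":"array","items":{"type":"array","items":{"type":"number"}}}},"force":{"type":"number"}},"required":["commands"]}

```bash
mkdir -p pics; ls; python3 - <<'E'
from cell import robot, eyes
import cv2
for n in("side","top"):
    im=eyes.camera(n); cv2.imwrite(f"pics/{n}0.png",im); print(n,eyes.camera_params(n))
s=robot.read_state(); print(s, robot.tcp_to_grasp)
E
```

```text
pics
side {'vertical_fov': 55.97653058456091, 'cx': 283.1474591870018, 'cy': 209.3025656425331, 'distortion': array([0.00543146, 0.        , 0.        , 0.        , 0.        ]), 'eye': array([ 0.54546148, -0.6687771 ,  0.7270611 ]), 'attitude': array([ 0.91538075, -0.00321856,  0.00688092, -0.40251754])}
top {'vertical_fov': 55.4378294955606, 'cx': 275.7874202721891, 'cy': 212.00295092892603, 'distortion': array([-0.00862965,  0.        ,  0.        ,  0.        ,  0.        ]), 'eye': array([ 0.44507121, -0.01020695,  1.05707923]), 'attitude': array([-0.69618697,  0.71439881, -0.034608  ,  0.0613215 ])}
{'time': 0.1, 'q': array([-1.24924339,  0.33385273,  0.03986968,  1.46616318, -0.01343802,
        1.34327301, -0.058492  ]), 'dq': array([-0.00066872, -0.00317196, -0.00016542, -0.00060121, -0.00054538,
        0.00085976, -0.00043644]), 'effort': array([ 3.17452577e-03, -6.60013890e+01,  1.36970982e+00, -4.06474471e+01,
        1.69238693e-02,  8.78547435e-03, -1.26600204e-05]), 'ee_pos': array([0.26533729, 0.59294418, 0.23051167]), 'tcp_rot': array([ 2.08834153e-01,  9.77950809e-01, -7.04990279e-04, -1.20912382e-04]), 'contact_force': array([ 0.0955323 , -0.22849511,  0.2100684 ]), 'moment': array([-0.03723642,  0.02151859,  0.02371859]), 'finger_force': 0.0, 'grip_width': 0.0854956669987331} 0.0187
```

View pics/side0.png

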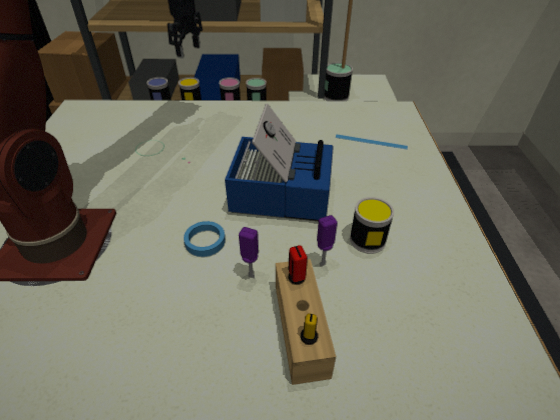

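View pics/top0.png

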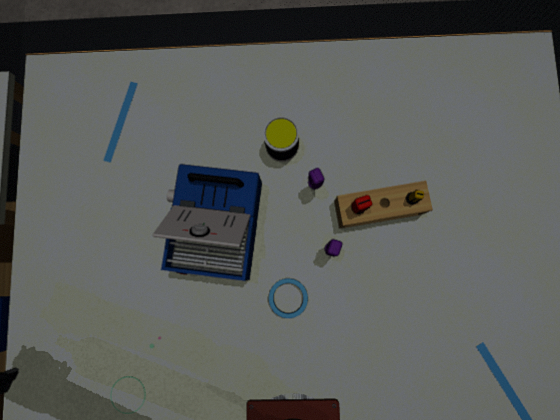

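The side view shows the red driver at (298,265) in the rack and the yellow at (310,327). Two purple lookalikes stand at (249,245) and (326,233), and the hatch is open at about (275,145). In the top view, red is at (362,204), the empty hole at (385,202), yellow at (415,197), and the hatch spans x 155–250, y 207–245. Red in the rack is the driver I need. I'll confirm it in an enlarged crop.

```bash
python3 - <<'E'
import cv2,numpy as np
s=cv2.imread("pics/side0.png");t=cv2.imread("pics/top0.png")
t=cv2.convertScaleAbs(t,alpha=1.6)
def up(im,x,y,w,h,f): return cv2.resize(im[y:y+h,x:x+w],None,fx=f,fy=f,interpolation=cv2.INTER_CUBIC)
a=up(s,220,100,130,100,3) ;b=up(s,265,235,100,75,4)   # 390x300, 400x300
c=up(t,150,160,130,100,3) ;d=up(t,330,170,110,75,4)  # 440
H=np.zeros((600,800,3),np.uint8)
for im,x,y in((a,0,0),(b,400,0),(c,0,300),(d[:, :400],400,300)): H[y:y+im.shape[0],x:x+im.shape[1]]=im
cv2.imwrite("pics/crop1.png",H)
E
cat > h.py <<'E'
import numpy as np,cv2
from cell import robot,eyes
from scipy.spatial.transform import Rotation as R
def cam(n):
    p=eyes.camera_params(n); f=210/np.tan(np.radians(p["vertical_fov"])/2)
    K=np.array([[f,0,p["cx"]],[0,f,p["cy"]],[0,0,1]]); return p,K,R.from_quat(p["attitude"]).as_matrix()
def ray(n,uv):
    p,K,A=cam(n); x=cv2.undistortPoints(np.array([[uv]],float),K,np.array(p["distortion"]))[0,0]
    return np.array(p["eye"]),A@np.array([x[0],x[1],1])
def atz(n,uv,z):
    e,d=ray(n,uv); return e+d*(z-e[2])/d[2]
def tri(us,ut):
    M=np.zeros((3,3));b=np.zeros(3);L=[]
    for n,u in(("side",us),("top",ut)):
        e,d=ray(n,u);d=d/np.linalg.norm(d);P=np.eye(3)-np.outer(d,d);M+=P;b+=P@e;L.append((e,P))
    x=np.linalg.solve(M,b);return x,[np.linalg.norm(P@(x-e)) for e,P in L]
def proj(n,X):
    p,K,A=cam(n); rv=cv2.Rodrigues(A.T)[0]
    return cv2.projectPoints(np.atleast_2d(np.array(X,float)),rv,-A.T@np.array(p["eye"]),K,np.array(p["distortion"]))[0][:,0]
E
```

```text
(no output)
```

View pics/crop1.png

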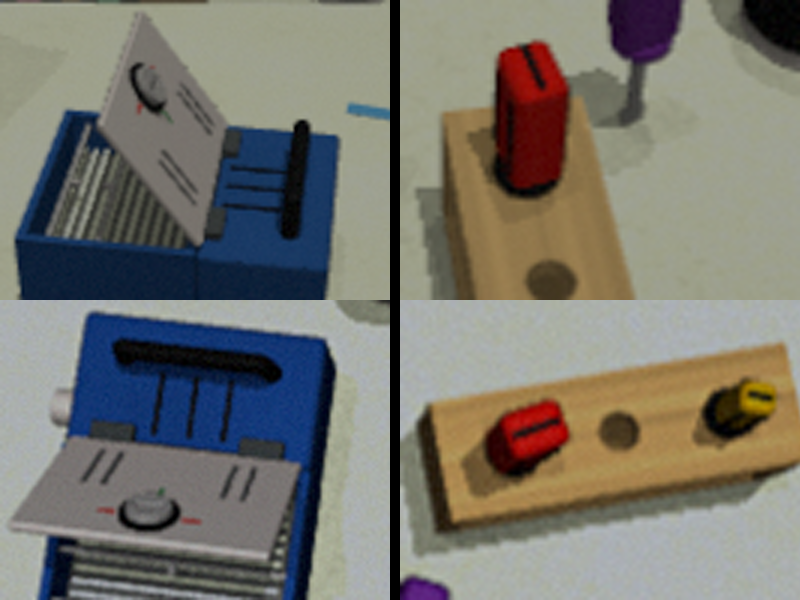

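```bash
cat > m.py <<'E'
from h import *
np.set_printoptions(precision=4,suppress=True)
A=lambda x,y:(150+x/3,160+(y-300)/3)
B=lambda x,y:(330+(x-400)/4,170+(y-300)/4)
C=lambda x,y:(220+x/3,100+y/3)
D=lambda x,y:(265+(x-400)/4,235+y/4)
print("unit rearL,rearR (top)",atz("top",A(88,313),.12),atz("top",A(325,342),.12))
print("unit front +y,-y (side)",atz("side",C(65,112),.12),atz("side",C(20,238),.12), "rear+y",atz("side",C(338,137),.12))
print("hatch edge +y",tri(C(139,14),A(12,528)),"edge -y",tri(C(100,127),A(268,556)))
print("hinge -y",tri(C(200,242),A(300,464)),"hinge +y",atz("top",A(72,438),.129))
print("hole1",atz("top",B(619,432),.085),atz("side",D(552,280),.085))
print("rack",[atz("top",B(*p),.085) for p in((430,402),(785,345),(447,525))])
print("drv end",tri(D(535,66),B(535,429)),atz("top",B(512,437),.165),atz("top",B(558,420),.165), atz("side",D(527,47),.165),atz("side",D(543,85),.165))
print("screw head",tri(C(155,83),A(149,506)))
E
python3 m.py
```

```text
unit rearL,rearR (top) [0.6973 0.2558 0.12  ] [0.667  0.0636 0.12  ]
unit front +y,-y (side) [0.4451 0.2945 0.12  ] [0.4207 0.1027 0.12  ] rear+y [0.6989 0.2531 0.12  ]
hatch edge +y (array([0.5161, 0.277 , 0.2302]), [np.float64(0.0011990475957468125), np.float64(0.0011990475957469647)]) edge -y (array([0.4911, 0.0969, 0.2313]), [np.float64(0.000276456025753405), np.float64(0.0002764560257532924)])
hinge -y (array([0.5681, 0.0841, 0.1306]), [np.float64(0.0005029439907727823), np.float64(0.000502943990773004)]) hinge +y [0.5937 0.265  0.129 ]
hole1 [ 0.593  -0.2413  0.085 ] [ 0.5946 -0.2381  0.085 ]
rack [array([ 0.615 , -0.1275,  0.085 ]), array([ 0.6439, -0.3453,  0.085 ]), array([ 0.5389, -0.1344,  0.085 ])]
drv end (array([ 0.5849, -0.1754,  0.1666]), [np.float64(0.001212274427001566), np.float64(0.0012122744270017074)]) [ 0.5797 -0.1627  0.165 ] [ 0.5886 -0.1888  0.165 ] [ 0.5828 -0.1617  0.165 ] [ 0.5894 -0.1855  0.165 ]
screw head (array([0.5306, 0.1831, 0.2177]), [np.float64(0.0015048982875412464), np.float64(0.0015048982875409942)])
```

Emit:
{"api": "send_rows", "payload": {"commands": [[[1,0,0,-20,0,0,9.8],[1,0,0,-20,0,0,9.8],[1,0,0,-20,0,0,9.8],[1,0,0,-20,0,0,9.8],[1,0,0,-20,0,0,9.8]]], "force": 60}}

```text
time: 0.72
ee_pos: [0.2654, 0.5931, 0.3314]
tcp_rot: [0.598, 0.802, -0.0, 0.0]
contact_force: [-0.2, 0.3, -0.2]
grip_width: 0.0003
finger_force: 0.0
```

Emit:
{"api": "send_rows", "payload": {"commands": [[[1,-40,13,0,0,0,0],[1,-40,13,0,0,0,0],[1,-40,13,0,0,0,0],[1,-40,13,0,0,0,0],[1,-40,13,0,0,0,0],[1,-40,13,0,0,0,0],[1,-40,13,0,0,0,0],[1,-40,13,0,0,0,0],[1,-40,13,0,0,0,0],[1,-40,13,0,0,0,0],[1,-13,4,0,0,0,0],[1,0,0,0,0,0,0]]]}}

```text
time: 2.22
ee_pos: [0.5138, 0.2365, 0.3311]
tcp_rot: [0.596, 0.803, -0.0, -0.0]
contact_force: [-0.9, 1.3, -0.1]
grip_width: 0.0
finger_force: 0.0
```

Emit:
{"api": "send_rows", "payload": {"commands": [[[1,0,0,25,0,0,0],[1,0,0,25,0,0,0],[1,0,0,25,0,0,0],[1,0,0,25,0,0,0],[1,0,0,10,0,0,0],[1,0,0,10,0,0,0],[1,0,0,10,0,0,0],[1,0,0,10,0,0,0]]]}}

```text
time: 3.22
ee_pos: [0.5136, 0.2373, 0.1907]
tcp_rot: [0.595, 0.803, -0.0, 0.0]
contact_force: [0.4, -0.1, 1.7]
grip_width: -0.0003
finger_force: 0.6
```

Emit:
{"api": "send_rows", "payload": {"commands": [[[1,0,0,10,0,0,0],[1,0,0,10,0,0,0],[1,0,0,10,0,0,0],[1,0,0,10,0,0,0],[1,0,0,10,0,0,0],[1,0,0,8,0,0,0],[1,0,0,4,0,0,0],[1,0,0,0,0,0,0]]]}}

```text
time: 4.22
ee_pos: [0.5139, 0.2369, 0.1293]
tcp_rot: [0.596, 0.803, 0.0, 0.0]
contact_force: [0.5, -0.1, 0.0]
grip_width: 0.0003
finger_force: 0.0
```

Emit:
{"api": "send_rows", "payload": {"commands": [[[1,0,0,1,0,0,0],[1,0,0,1,0,0,0],[1,0,0,1,0,0,0],[1,0,0,0,0,0,0],[1,0,0,0,0,0,0]]]}}

```text
time: 4.85
ee_pos: [0.5141, 0.2371, 0.1289]
tcp_rot: [0.596, 0.803, 0.001, -0.0]
contact_force: [-9.4, -4.4, 25.1]
grip_width: -0.0001
finger_force: 12.5
```

Emit:
{"api": "send_rows", "payload": {"commands": [[[1,0,0,-25,0,0,0],[1,0,0,-50,0,0,0],[1,0,0,-50,0,0,0],[1,0,0,-45,0,0,0],[0,-45,-6,0,0,0,0],[0,-45,-6,0,0,0,0],[0,-45,-6,0,0,0,0],[0,-45,-6,0,0,0,0],[0,-45,-6,0,0,0,0],[0,0,0,0,0,0,0]]]}}

```text
time: 6.1
ee_pos: [0.5506, 0.0084, 0.2966]
tcp_rot: [0.598, 0.801, -0.0, 0.001]
contact_force: [0.8, -0.1, 0.4]
grip_width: 0.0854
finger_force: 0.0
```

```bash
python3 - <<'E'
from h import *
s=eyes.camera("side");t=eyes.camera("top")
cv2.imwrite("pics/side1.png",s);cv2.imwrite("pics/top1.png",t)
t=cv2.convertScaleAbs(t,alpha=1.6)
def up(im,x,y,w,h,f): return cv2.resize(im[y:y+h,x:x+w],None,fx=f,fy=f,interpolation=cv2.INTER_CUBIC)
a=up(s,220,125,100,75,4) ;b=up(s,280,240,50,37,8)
c=up(t,160,200,100,75,4) ;d=up(t,345,185,50,37,8)
H=np.zeros((600,800,3),np.uint8)
for im,x,y in((a,0,0),(b,400,0),(c,0,300),(d,400,300)): H[y:y+im.shape[0],x:x+im.shape[1]]=im
cv2.imwrite("pics/crop2.png",H)
E
```

```text
(no output)
```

View pics/crop2.png

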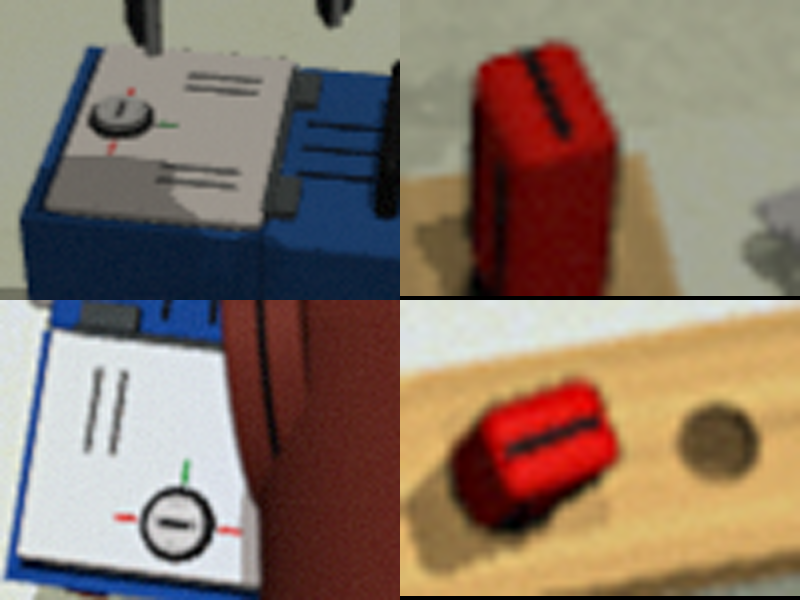

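The hatch is shut and the slot lies between the red marks. In the crop, the head is at (176,524) in the top view and (121,111) in the side view. The driver's end centre is at (552,436) in the top view and (547,95) in the side view.

```bash
cat > m2.py <<'E'
from h import *
np.set_printoptions(precision=4,suppress=True)
a=lambda x,y:(220+(x+.5)/4-.5,125+(y+.5)/4-.5)
b=lambda x,y:(280+(x-399.5)/8-.5,240+(y+.5)/8-.5)
c=lambda x,y:(160+(x+.5)/4-.5,200+(y-299.5)/4-.5)
d=lambda x,y:(345+(x-399.5)/8-.5,185+(y-299.5)/8-.5)
print("head",atz("side",a(121,111),.139),atz("top",c(176,524),.139),tri(a(121,111),c(176,524)))
p,q=atz("top",c(126,518),.129),atz("top",c(229,531),.129);v=p-q;print("marks top",p,q,(p+q)/2,np.degrees(np.arctan2(v[1],v[0])))
p,q=atz("side",a(131,92),.129),atz("side",a(112,148),.129);v=p-q;print("marks side",(p+q)/2,np.degrees(np.arctan2(v[1],v[0])))
print("slot ang",[atz("top",c(*p),.139)[:2] for p in((157,523),(195,526))])
print("hatch front edge",[atz("top",c(*p),.129)[:2] for p in((20,557),(255,584))])
for n,f,p,q in(("top",d,(508,450),(597,422)),("side",b,(530,55),(566,133))):
    p,q=atz(n,f(*p),.165),atz(n,f(*q),.165);v=p-q;print("drv",n,(p+q)/2,np.degrees(np.arctan2(v[1],v[0])))
print(tri(b(547,95),d(552,436)))
print("hole1",atz("top",d(718,441),.085))
E
python3 m2.py
```

```text
head [0.4744 0.1921 0.139 ] [0.4744 0.1917 0.139 ] (array([0.4744, 0.1917, 0.1392]), [np.float64(3.8478591985889033e-05), np.float64(3.847859198598704e-05)])
marks top [0.4789 0.2233 0.129 ] [0.4699 0.1629 0.129 ] [0.4744 0.1931 0.129 ] 81.55934185951818
marks side [0.4742 0.197  0.129 ] 81.79387326938684
slot ang [array([0.4752, 0.2028]), array([0.473 , 0.1807])]
hatch front edge [array([0.4577, 0.2856]), array([0.4391, 0.1479])]
drv top [ 0.5854 -0.1755  0.165 ] 105.98051122766492
drv side [ 0.5849 -0.1731  0.165 ] 107.16206509072957
(array([ 0.5848, -0.1751,  0.1668]), [np.float64(0.00032056777009870107), np.float64(0.0003205677700987301)])
hole1 [ 0.595  -0.2404  0.085 ]
```

Emit:
{"api": "send_rows", "payload": {"commands": [[[0,-37,-4,0,0,0,0],[0,-37,-4,0,0,0,0],[0,-37,-4,0,0,0,0],[0,-37,-4,0,0,0,0],[0,-37,-3,0,0,0,0],[0,0,0,30,0,0,0],[0,0,0,30,0,0,0],[0,0,0,0,0,0,0]]]}}

```text
time: 7.2
ee_pos: [0.5853, -0.1673, 0.2341]
tcp_rot: [0.595, 0.804, -0.001, -0.002]
contact_force: [-0.2, 0.4, 0.3]
grip_width: 0.0851
finger_force: 0.0
```

Emit:
{"api": "send_rows", "payload": {"commands": [[[0,-7,-2,30,0,0,0],[0,0,0,30,0,0,0],[0,0,0,30,0,0,0],[0,0,0,26,0,0,0],[0,0,0,10,0,0,0],[0,0,0,0,0,0,0],[0,0,0,0,0,0,0]]]}}

```text
time: 8.07
ee_pos: [0.587, -0.1769, 0.1118]
tcp_rot: [0.595, 0.803, 0.0, 0.001]
contact_force: [0.9, 0.8, 0.7]
grip_width: 0.0857
finger_force: 0.0
```

Emit:
{"api": "send_rows", "payload": {"commands": [[[0,2,-1,3,0,0,0],[0.4,0,0,0,0,0,0],[1,0,0,0,0,0,0],[1,0,0,0,0,0,0],[1,0,0,0,0,0,0],[1,0,0,0,0,0,0],[1,0,0,0,0,0,0]]], "force": 100}}

```text
time: 8.95
ee_pos: [0.5846, -0.1752, 0.1076]
tcp_rot: [0.596, 0.803, 0.0, 0.0]
contact_force: [-2.2, -0.1, 6.2]
grip_width: 0.0273
finger_force: 87.9
```

Emit:
{"api": "send_rows", "payload": {"commands": [[[1,0,0,-15,0,0,0],[1,0,0,-30,0,0,0],[1,0,0,-30,0,0,0],[1,0,0,-30,0,0,5],[1,0,0,-30,0,0,5],[1,0,0,-30,0,0,5],[1,0,0,-5,0,0,5],[1,0,0,0,0,0,5]]]}}

```text
time: 9.95
ee_pos: [0.5846, -0.1754, 0.2786]
tcp_rot: [0.756, 0.654, 0.0, 0.0]
contact_force: [-0.5, -0.2, -2.7]
grip_width: 0.0271
finger_force: 87.5
```

Emit:
{"api": "send_rows", "payload": {"commands": [[[1,38,-18,0,0,0,0],[1,38,-18,0,0,0,0],[1,38,-18,0,0,0,0],[1,38,-18,0,0,0,0],[1,38,-18,0,0,0,0],[1,38,-18,0,0,0,0],[1,38,-18,0,0,0,0],[1,38,-18,0,0,0,0],[1,38,-18,0,0,0,0],[1,0,0,0,0,0,0],[1,0,0,0,0,0,0]]]}}

```text
time: 11.32
ee_pos: [0.4725, 0.1855, 0.2776]
tcp_rot: [0.755, 0.655, -0.0, 0.0]
contact_force: [0.1, -1.2, -0.8]
grip_width: 0.0269
finger_force: 87.4
```

```bash
python3 - <<'E'
from h import *
s=eyes.camera("side");t=eyes.camera("top")
cv2.imwrite("pics/side2.png",s);cv2.imwrite("pics/top2.png",t)
t=cv2.convertScaleAbs(t,alpha=1.6)
S=robot.read_state();print(S["ee_pos"],S["tcp_rot"])
def up(im,x,y,w,h,f): return cv2.resize(im[y:y+h,x:x+w],None,fx=f,fy=f,interpolation=cv2.INTER_CUBIC)
H=np.zeros((600,800,3),np.uint8)
H[:480,:400]=up(s,220,80,100,120,4);H[:400,400:]=up(t,150,190,100,100,4)
cv2.imwrite("pics/crop3.png",H)
E
```

```text
[0.47284938 0.18494465 0.27758115] [7.56020055e-01 6.54548439e-01 7.30692674e-05 1.08521815e-04]
```

View pics/crop3.png

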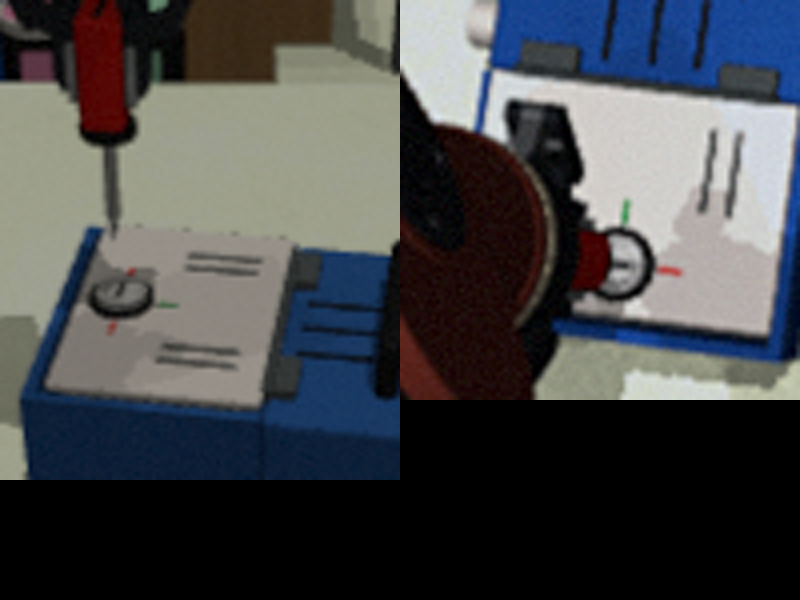

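The driver is gripped upright, with its tip at side crop (113,237), hanging just short of the screw head, whose centre is at (121,292).

```bash
python3 - <<'E'
from h import *
a=lambda x,y:(220+(x+.5)/4-.5,80+(y+.5)/4-.5)
print(atz("side",a(113,237),.185))
print(proj("side",[[.4728,.185,.185],[.4728,.185,.255]]), a(113,237),a(107,140))
E
```

```text
[0.47193628 0.18424679 0.185     ]
[[248.2349942  138.71276324]
 [246.77786498 113.64382588]] (247.875, 138.875) (246.375, 114.625)
```

Emit:
{"api": "send_rows", "payload": {"commands": [[[1,7.5,1.5,10,0,0,0],[1,0,0,10,0,0,0],[1,0,0,10,0,0,0],[1,0,0,10,0,0,0],[1,0,0,0,0,0,0],[1,0,0,0,0,0,0]]]}}

```text
time: 12.18
ee_pos: [0.4751, 0.1935, 0.2376]
tcp_rot: [0.755, 0.655, 0.0, 0.0]
contact_force: [0.2, -1.0, -2.3]
grip_width: 0.0267
finger_force: 87.4
```

```bash
python3 - <<'E'
from h import *
s=np.mean([eyes.camera("side").astype(float) for _ in range(4)],0).astype(np.uint8)
S=robot.read_state();print(S["ee_pos"],S["tcp_rot"],S["contact_force"])
H=cv2.resize(s[110:170,215:295],None,fx=10,fy=10,interpolation=cv2.INTER_CUBIC)
cv2.imwrite("pics/crop4.png",H)
p=S["ee_pos"]-[0,0,.0926];print((proj("side",[p,[.4744,.192,.139]])-[215,110]+.5)*10-.5)
E
```

```text
[0.47511352 0.19352677 0.23768508] [7.55354952e-01 6.55315808e-01 2.96499966e-04 8.54050604e-06] [ 0.82408952  0.07664331 -1.41191392]
[[355.16515561 405.49104427]
 [353.22127516 428.36023781]]
```

View pics/crop4.png

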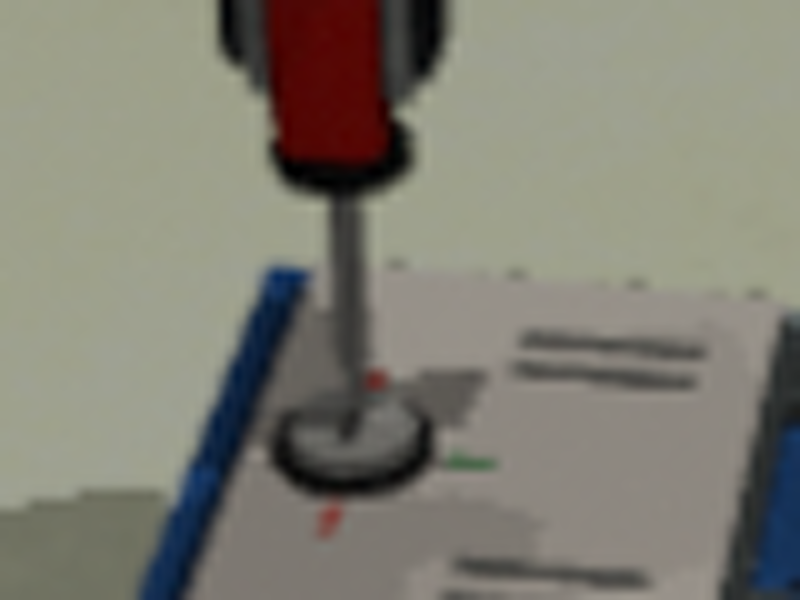

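The tip, at (352,405), hangs right over the slot centre at (353,428). I'll lower it gently.

Emit:
{"api": "send_rows", "payload": {"commands": [[[1,-1,-0.3,2,0,0,0],[1,0,0,2,0,0,0],[1,0,0,2,0,0,0],[1,0,0,1,0,0,0],[1,0,0,1,0,0,0],[1,0,0,0,0,0,0],[1,0,0,0,0,0,0]]]}}

```text
time: 13.25
ee_pos: [0.4745, 0.1925, 0.2294]
tcp_rot: [0.755, 0.655, 0.0, 0.0]
contact_force: [0.8, -0.6, -1.7]
grip_width: 0.0272
finger_force: 87.4
```

Emit:
{"api": "send_rows", "payload": {"commands": [[[1,0,0,1,0,0,0],[1,0,0,1,0,0,0],[1,0,0,1,0,0,0],[1,0,0,1,0,0,0],[1,0,0,0,0,0,0],[1,0,0,0,0,0,0]]]}}

```text
time: 14.0
ee_pos: [0.4746, 0.1926, 0.2257]
tcp_rot: [0.755, 0.655, 0.0, -0.0]
contact_force: [-1.4, -1.2, 5.2]
grip_width: 0.0274
finger_force: 88.2
```

Emit:
{"api": "send_rows", "payload": {"commands": [[[1,0,0,1,0,0,0],[1,0,0,1,0,0,0],[1,0,0,0.3,0,0,6],[1,0,0,0.3,0,0,6],[1,0,0,0.3,0,0,6],[1,0,0,0.3,0,0,6],[1,0,0,0.3,0,0,6],[1,0,0,0,0,0,0]]]}}

```text
time: 15.0
ee_pos: [0.4741, 0.1931, 0.2225]
tcp_rot: [0.899, 0.437, -0.0, -0.001]
contact_force: [-3.2, 0.5, 9.2]
grip_width: 0.0267
finger_force: 88.7
```

Emit:
{"api": "send_rows", "payload": {"commands": [[[1,0,0,0.4,0,0,7],[1,0,0,0.4,0,0,7],[1,0,0,0.4,0,0,7],[1,0,0,0.4,0,0,7],[1,0,0,0.4,0,0,7],[1,0,0,0.4,0,0,7],[1,0,0,0.4,0,0,7],[1,0,0,0.4,0,0,7],[1,0,0,0.3,0,0,4],[1,0,0,0,0,0,4],[1,0,0,0,0,0,0]]]}}

```text
time: 16.38
ee_pos: [0.4746, 0.1937, 0.2209]
tcp_rot: [0.994, -0.106, 0.0, -0.002]
contact_force: [-8.6, 0.2, 23.9]
grip_width: 0.0273
finger_force: 90.7
```

```bash
python3 -c "
from h import *
S=robot.read_state();print(S['ee_pos'],S['contact_force'],S['moment'],S['q'],R.from_quat(S['tcp_rot']).as_euler('zyx',degrees=True))"
```

```text
[0.47463506 0.1937269  0.22093917] [-8.63633778  0.1789894  23.90349022] [-0.26217718  2.70164067  0.13468221] [-1.0209817   0.04660722  0.57217139  1.83481106 -0.02907287  1.26566361
 -2.22301002] [ 1.21232029e+01  4.33763447e-02 -1.79820050e+02]
```

Emit:
{"api": "send_rows", "payload": {"commands": [[[1,0,0,0,0,0,4],[1,0,0,0,0,0,4],[1,0,0,0,0,0,0],[1,0,0,0,0,0,0]]]}}

```text
time: 16.88
ee_pos: [0.4747, 0.1937, 0.2209]
tcp_rot: [0.985, -0.174, 0.0, -0.002]
contact_force: [-8.2, -1.0, 23.9]
grip_width: 0.0271
finger_force: 90.6
```

```bash
python3 -c "
from h import *
S=robot.read_state();print(S['ee_pos'],S['contact_force'],S['moment'],S['q'][-1],R.from_quat(S['tcp_rot']).as_euler('zyx',degrees=True))"
```

```text
[0.47467029 0.1937021  0.22089532] [-8.23975338 -0.96612026 23.87799102] [-0.30280381  2.6856325   0.09031499] -2.36138273708517 [ 2.00698293e+01  4.59978672e-02 -1.79819601e+02]
```

```bash
python3 - <<'E'
from h import *
s=np.mean([eyes.camera("side").astype(float) for _ in range(4)],0).astype(np.uint8)
H=cv2.resize(s[110:170,215:295],None,fx=10,fy=10,interpolation=cv2.INTER_CUBIC)
cv2.imwrite("pics/crop5.png",H)
E
```

```text
(no output)
```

View pics/crop5.png

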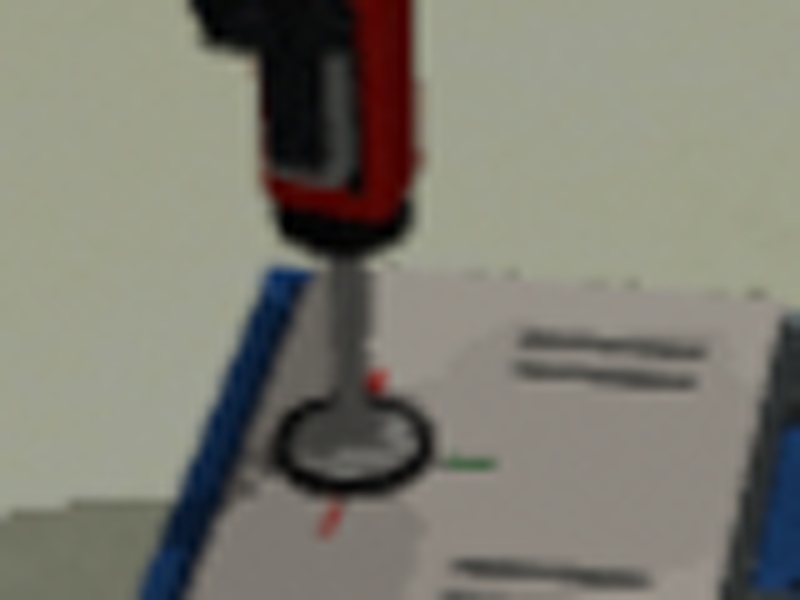

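The head has gone down to the collar, but the blade hides the slot. I'll ease the push to see where the force falls off, which gives the depth.

Emit:
{"api": "send_rows", "payload": {"commands": [[[1,0,0,-1,0,0,0],[1,0,0,-0.5,0,0,0],[1,0,0,0,0,0,0]]]}}

```text
time: 17.45
ee_pos: [0.4744, 0.1937, 0.2212]
tcp_rot: [0.985, -0.174, -0.0, -0.001]
contact_force: [-5.4, 1.8, 12.9]
grip_width: 0.027
finger_force: 89.2
```

Emit:
{"api": "send_rows", "payload": {"commands": [[[1,0,0,-0.7,0,0,0],[1,0,0,0,0,0,0],[1,0,0,0,0,0,0]]]}}

```text
time: 17.82
ee_pos: [0.4743, 0.1937, 0.2214]
tcp_rot: [0.985, -0.174, -0.0, -0.001]
contact_force: [-3.8, 1.2, 9.1]
grip_width: 0.027
finger_force: 88.6
```

Emit:
{"api": "send_rows", "payload": {"commands": [[[1,0,0,-0.8,0,0,0],[1,0,0,0,0,0,0],[1,0,0,0,0,0,0]]]}}

```text
time: 18.2
ee_pos: [0.4743, 0.1935, 0.2215]
tcp_rot: [0.985, -0.174, -0.0, -0.001]
contact_force: [-2.6, 4.0, 4.1]
grip_width: 0.0271
finger_force: 88.1
```

```bash
python3 -c "
from h import *
S=robot.read_state();print(S['ee_pos'],S['contact_force'],S['moment'])"
```

```text
[0.4742823  0.19353541 0.22150626] [-2.62630499  4.01717624  4.12856208] [1.42110159 0.92986554 0.11954445]
```

The contact is stiff at TCP z 0.2215, i.e. tip about 0.129. That is the slot floor of a locked head, so the screw looks locked. I'll relax the twist within the play and lift off.

Emit:
{"api": "send_rows", "payload": {"commands": [[[1,0,0,0,0,0,-4],[1,0,0,0,0,0,-4],[1,0,0,0,0,0,0],[1,0,0,-2,0,0,0],[1,0,0,-3,0,0,0],[1,0,0,-5,0,0,0],[1,0,0,-10,0,0,0],[1,0,0,-20,0,0,0],[1,0,0,-20,0,0,0],[1,0,0,0,0,0,0]]]}}

```text
time: 19.45
ee_pos: [0.4754, 0.1923, 0.2829]
tcp_rot: [0.994, -0.106, 0.001, -0.001]
contact_force: [0.4, 0.2, -2.2]
grip_width: 0.027
finger_force: 87.9
```

```bash
python3 - <<'E'
from h import *
s=np.mean([eyes.camera("side").astype(float) for _ in range(4)],0).astype(np.uint8)
H=cv2.resize(s[95:170,215:315],None,fx=8,fy=8,interpolation=cv2.INTER_CUBIC)
cv2.imwrite("pics/crop6.png",H)
S=robot.read_state();print(S['ee_pos'],S['contact_force'],S['tcp_rot'])
E
```

```text
[0.47414179 0.19214335 0.28045969] [-0.53534851  0.87656491 -1.9118295 ] [ 9.94409343e-01 -1.05591329e-01 -4.89974338e-04  5.37342554e-04]
```

View pics/crop6.png

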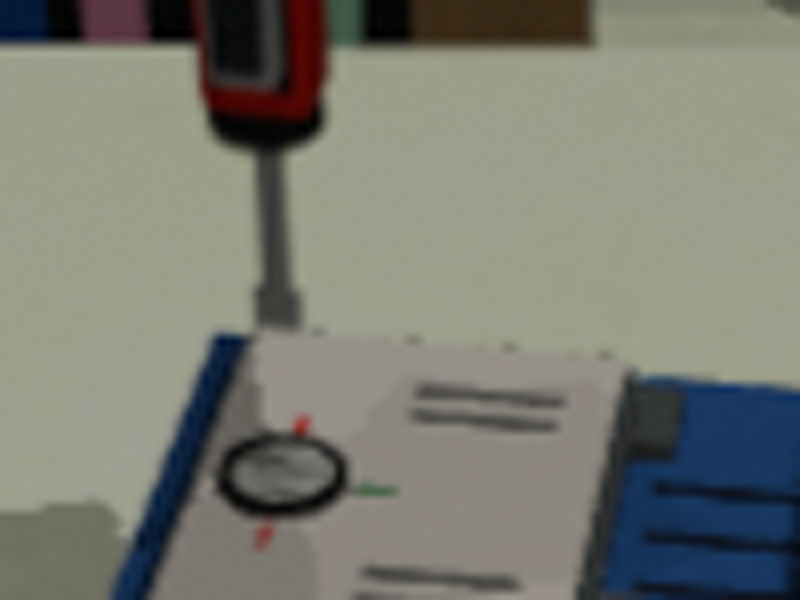

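The head is level with its collar. I'll carry the driver back to its own hole.

Emit:
{"api": "send_rows", "payload": {"commands": [[[1,18.5,33.5,0,0,0,0],[1,18.5,33.5,0,0,0,0],[1,18.5,33.5,0,0,0,0],[1,18.5,33.5,0,0,0,0],[1,18.5,33.5,0,0,0,0],[1,18.5,33.5,0,0,0,0],[1,18.5,33.5,0,0,0,0],[1,18.5,33.5,0,0,0,0],[1,18.5,33.5,0,0,0,0],[1,19,33.5,0,0,0,0],[1,0,0,0,0,0,0],[1,0,0,0,0,0,0]]]}}

```text
time: 21.15
ee_pos: [0.5853, -0.1735, 0.2805]
tcp_rot: [0.994, -0.106, -0.001, -0.0]
contact_force: [-0.1, 0.4, -2.0]
grip_width: 0.0272
finger_force: 87.8
```

```bash
python3 - <<'E'
from h import *
s=np.mean([eyes.camera("side").astype(float) for _ in range(4)],0).astype(np.uint8)
t=np.mean([eyes.camera("top").astype(float) for _ in range(4)],0).astype(np.uint8)
H=np.zeros((600,800,3),np.uint8)
H[:600,:400]=cv2.resize(s[195:320,255:338],(400,600),interpolation=cv2.INTER_CUBIC)
H[:400,400:]=cv2.resize(cv2.convertScaleAbs(t,alpha=1.3)[230:280,180:230],(400,400),interpolation=cv2.INTER_CUBIC)
cv2.imwrite("pics/crop7.png",H)
S=robot.read_state();print(S['ee_pos'],S['tcp_rot'])
p=S['ee_pos']-[0,0,.0926]
print([((u-[255,195])*4.8) for u in proj("side",[p,[.585,-.1747,.085]])])
E
```

```text
[ 0.5856591  -0.17341808  0.28145068] [ 9.94465595e-01 -1.05062607e-01  1.05485736e-04 -1.36419951e-04]
[array([210.90007926, 229.34571463]), array([200.33894884, 399.28955967])]
```

View pics/crop7.png

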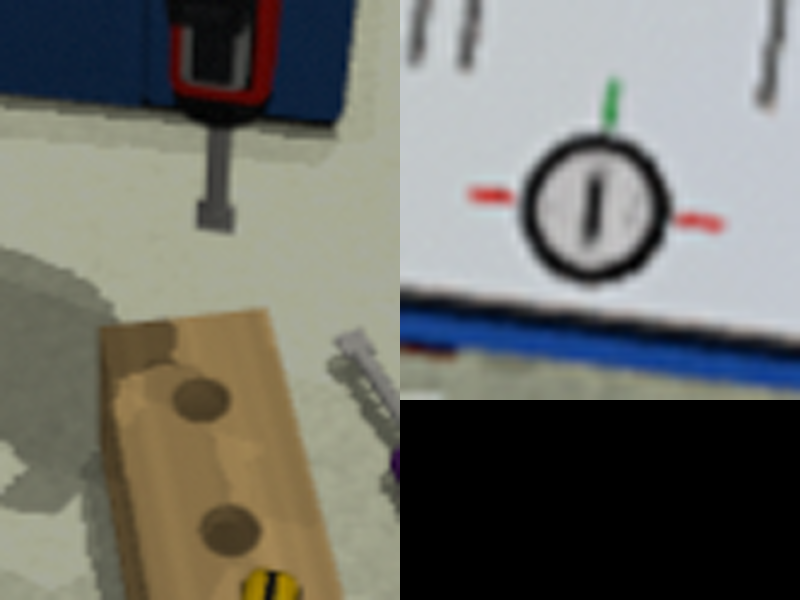

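The slot points to the green mark and the head is locked. The tip, at (215,228), is lined up with the hole at (200,400) to about 1 mm. One purple lookalike is lying down right of the rack, clear of the path. I'll lower the driver.

Emit:
{"api": "send_rows", "payload": {"commands": [[[1,-1,1,30,0,0,0],[1,0,0,30,0,0,0],[1,0,0,25,0,0,0],[1,0,0,20,0,0,0],[1,0,0,20,0,0,0],[1,0,0,20,0,0,0],[1,0,0,15,0,0,0],[1,0,0,8,0,0,0],[1,0,0,2,0,0,0],[1,0,0,0,0,0,0]]]}}

```text
time: 22.8
ee_pos: [0.5847, -0.1749, 0.1117]
tcp_rot: [0.994, -0.106, 0.0, 0.0]
contact_force: [-0.2, -0.6, -2.3]
grip_width: 0.027
finger_force: 87.9
```

Emit:
{"api": "send_rows", "payload": {"commands": [[[1,0,0,2,0,0,0],[1,0,0,1,0,0,0],[1,0,0,1,0,0,0],[1,0,0,0,0,0,0]]]}}

```text
time: 23.3
ee_pos: [0.5845, -0.1747, 0.1076]
tcp_rot: [0.994, -0.106, 0.0, -0.0]
contact_force: [-0.7, 0.7, 2.2]
grip_width: 0.0271
finger_force: 88.5
```

Emit:
{"api": "send_rows", "payload": {"commands": [[[0.55,0,0,0,0,0,0],[0.4,0,0,0,0,0,0],[0,0,0,0,0,0,0],[0,0,0,0,0,0,0],[0,0,0,-15,0,0,0],[0,0,0,-30,0,0,0],[0,0,0,-40,0,0,0],[0,0,0,-40,0,0,0],[0,0,0,-40,0,0,0],[0,-40,-20,0,0,0,0],[0,-40,-20,0,0,0,0],[0,0,0,0,0,0,0]]]}}

```text
time: 24.8
ee_pos: [0.5133, -0.1171, 0.2735]
tcp_rot: [0.995, -0.104, 0.001, -0.002]
contact_force: [0.7, -0.4, -0.2]
grip_width: 0.0854
finger_force: 0.0
```

```bash
python3 - <<'E'
from h import *
s=eyes.camera("side"); cv2.imwrite("pics/side9.png",s)
E
```

```text
(no output)
```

View pics/side9.png

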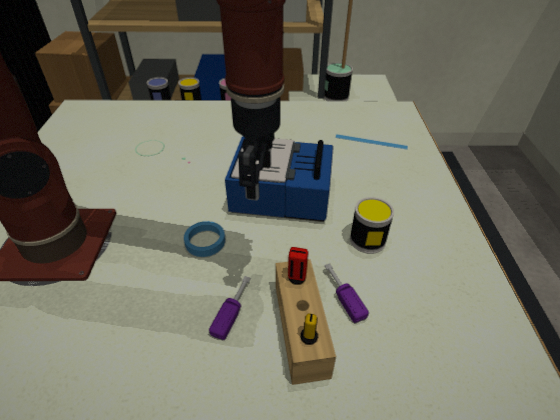

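The red driver stands in its hole at (298,265). Yellow (310,327), the tin and the tape haven't moved, and both purple lookalikes lie on the bench.

```bash
python3 -c "
from cell import robot
print(robot.hand_in())"
```

```text
the job is handed in; nothing more can be done
None
```

I closed the hatch, turned the screw to its stop (slot on the green mark, head level with the collar), stood the red screwdriver back in its own rack hole, and handed in at about 25 s; I got no verdict. The yellow screwdriver, tin and tape look unmoved, but both purple lookalikes ended up lying on the bench, and I don't know whether the arm knocked them.

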